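# Free the seized gate bolt of a lamp-foot feed chute and feed a batch of feet through it

## Robot

A 6-joint arm with a two-finger parallel gripper is mounted at the origin on the work surface. World frame = base frame: x ahead of the robot, y to its left, z up, the work surface at z = 0. Lengths are in m, angles in rad, forces in N, time in s.
With the tool pointing down it reaches from about 0.275 to 0.875 m from the base axis. Payload 12.5 kg.
Tool frame: the origin (TCP) lies at the very end of the fingers, on their centre line; the grasp point (between the pads) lies 19 mm behind it (pinch_z is the distance from the TCP to the grasp point, in m); z points along the fingers, y is the direction in which the jaws open and shut (so a half turn about z gives the same grasp; the last joint's range is limited). The gripper opens to 85 mm and grips with 20 to 120 N. Pads are 22 mm wide; open, the fingers measure 114 mm over their backs; the gripper's body (76 mm by 85 mm) begins 54 mm behind the grasp point. The pads swing forward as they close: fully open they stand 13 mm farther back than shut.
Start: joints at [-1.207, 0.351, 1.652, -0, 1.139, -0.085], TCP at [0.239, -0.496, 0.231] pointing down, gripper open.
Joint ranges: [-2.75, 2.75], [-0.79, 2.1], [0.01, 2.65], [-1.57, 4.71], [0.07, 3.14], [-2.87, 2.87]. Speed limits (rad/s): [2.22, 2.22, 2.79, 3.14, 3.14, 3.14].

## Interface

Orientations are given as a rotation vector (axis times angle).
In Python, from station import get_state, capture, close_job, pinch_z gives the robot as it stands. The module is installed in compiled form; this text tells all that it offers.
- The arm moves only by the tool servo_tool, never from a script. Its argument "plan" is a list of rows, each a list of 7 numbers: the opening, from 0 (shut) to 1 (fully open), then the shift along the tool's x, y, z in mm, then the turn, a rotation vector about the tool's x, y, z in degrees. In form: [[fingers, dx, dy, dz, ax, ay, az], ...]. A call has 1 to 20 rows; each row is the pose to reach, as a shift and turn from the pose commanded when the call began, along the tool's axes at that moment; what a row does not reach only later rows make up. A row lasts 1/12 s, in which the tool goes at most 41.7 mm and 7.16 degrees, less where a joint would pass 70% of its speed; a pose out of reach is approached as far as the arm can. A call with a gripper value outside its range is refused whole. The fingers move at their own pace and stop on an object; "squeeze" is the grip in N (left out, the last holds). Time passes only in rows, so rows that repeat a pose let the fingers close. It gives the time, the measured TCP pose, the force and the opening at its end, in the units of the state.
- get_state(): the state, without advancing time (a new reading comes with each control period).
- capture(name): name is "scene" or "top" or "wrist"; returns a dict with "color" (480x640x3 uint8, red, green, blue), "range_z" (480x640 float32, m along the optical axis (not along the pixel's ray), 0 where there is no reading), "K" (3x3 intrinsics, pixels), "eye" and "orientation" of the camera in the world. Camera axes: x right, y up, looking along -z (the intrinsics and any distortion apply to the point x, -y, -z); pixel columns grow to the right and rows downward; lengths in m; the calibration is good to about 2 mm. The wrist camera is an equidistant fisheye: a pixel r from the principal point sees the ray r / f radians off the axis. A picture is of the moment at which its call begins.
- close_job(): hands the job in, once; it reports no verdict.
The state is a dict: "time_s": time; "joint_pos": joint angles; "qvel": joint speeds; "joint_efforts": joint torques, N m; "tcp_pos": TCP position; "ee_rot": TCP orientation; "wrist_force": force on the tool from outside, world axes, zero at the start; "moment": the same for the moment, N m; "opening": finger opening in m.
Only numpy, scipy, OpenCV 4.12 (cv2) and the standard library are available. Lean on these libraries where they do the work, as an engineer would, in place of code of your own. Each camera call takes 0.05 s, during which the arm holds its last target. There are 200 camera calls.

## Task

The gate bolt of the lamp-foot feed chute has rusted half way: free it by working it to and fro, well out and well in, at least twice each way, and leave it pushed fully home. Then drop every beech foot into the chute's mouth the way round that its profile plate lets through, until the whole batch waits in line at the bolt; draw the bolt fully so that they all run down to the end stop, and push it fully home again behind them. Leave the finished lamp cube, the glue bottle and the screwdriver where they are.

Things in the scene. Friction and masses are not known exactly. Their poses are not given: they have to be found in the camera images.
- chute_floor (a point): middle of the chute's floor at its bottom end, at the end stop. Frame along the slope: x level across the chute, away from the robot's side; y straight up the slope; z square off the floor. Fixed plywood chute, place and yaw vary; slippery white floor, slope 25 deg, y 0 to 432 mm; walls 83 mm apart, 45 mm tall (near one plywood, far one clear). Clear cover 45 mm over the floor, y 0 to 328 mm
- profile_plate (a point): on the floor under the profile plate (8 mm thick, y = 328 mm up the slope, top 62 mm off the floor); axes as chute_floor. Near side (x -41 to -6 mm): 45 mm of height is open; far side (x -6 to +41 mm): only 27 mm. A foot passes only flat on its underside, lying across the chute, heel on the near side (-x), toe on the far side (+x); any other way it jams
- mouth (a point): centre of the chute's open mouth, on the floor at y = 385 mm up the slope; axes as chute_floor. Open above and at its upper end, y 332 to 432 mm; walls 83 mm apart up to 14 mm off the floor, above that lips leaning outwards, 117 mm apart at their top, 39 mm off the floor. A foot put down here slides away downhill by itself as soon as nothing holds it back
- gate (a point): on the floor where the bolt's rod crosses the chute, y = 166 mm up the slope; axes as chute_floor. The rod is 14 mm thick, its axis 14 mm off the floor. Feet wait in line above it (4 just fit below the plate) and, when it is drawn, slide down to the end stop, where 4 fit below it
- bolt (a joint): draw of the rusted steel bolt, m: 0 = home (rod across the chute, stops feet), 0.064 = fully drawn (feet pass above 0.060). Moves level along -x of gate, out of the near wall. Starts at 0.022 to 0.038; takes about 14 N the first time it goes beyond 0.040 or below 0.020, 5 N wherever it has been; stays where left. Well out: beyond 0.050; well in: below 0.012
- bolt_knob (a point): on the axis of the bolt's knob, an upright (vertical) rusty round bar 16 mm thick on the rod, outside the near wall; the point is 22 mm below its top, 30 mm above the rod's axis (bracket plate 8 mm below that axis), and moves with the bolt. Bolt home: 26 mm clear of the near wall's outer face; drawn: 90 mm. The near wall's top rises beside it with the slope
- foot1: L-shaped beech lamp foot, 80 mm long (x), 36 mm wide (y), flat underneath: heel 26 mm long, 40 mm tall at its +x end; toe 54 mm long, 22 mm tall at its -x end; 50 to 85 g. Origin: centre of the underside; z up; centre of mass 6 mm from it towards the heel. Starts flat on the mat at the robot's right, any yaw; may be absent
- foot2: L-shaped beech lamp foot, 80 mm long (x), 36 mm wide (y), flat underneath: heel 26 mm long, 40 mm tall at its +x end; toe 54 mm long, 22 mm tall at its -x end; 50 to 85 g. Origin: centre of the underside; z up; centre of mass 6 mm from it towards the heel. Starts flat on the mat at the robot's right, any yaw; may be absent
- foot3: L-shaped beech lamp foot, 80 mm long (x), 36 mm wide (y), flat underneath: heel 26 mm long, 40 mm tall at its +x end; toe 54 mm long, 22 mm tall at its -x end; 50 to 85 g. Origin: centre of the underside; z up; centre of mass 6 mm from it towards the heel. Starts flat on the mat at the robot's right, any yaw; may be absent
- foot4: L-shaped beech lamp foot, 80 mm long (x), 36 mm wide (y), flat underneath: heel 26 mm long, 40 mm tall at its +x end; toe 54 mm long, 22 mm tall at its -x end; 50 to 85 g. Origin: centre of the underside; z up; centre of mass 6 mm from it towards the heel. Starts flat on the mat at the robot's right, any yaw; may be absent
- lamp_cube: bystander: finished plywood photo-cube lamp, 104 mm cube, left of the chute's high end; origin at the centre of its underside
- glue: bystander: white glue bottle, 54 mm across, 150 mm tall, beyond the feet; origin at the centre of its underside
- screwdriver: bystander: screwdriver lying on the bench in front of the robot, left of the middle; origin under its middle
There are look-alikes about, which are no part of the job. What is shaped like the foot2 but black, green or grey is not meant.

How it is judged:
By the outcome, as a careful person would: the job done as asked, in the order asked, and still so for the second after the job is handed in, with the robot touching nothing.
Of foot1, foot2, foot3, foot4 only 3 to 4 are there at a start; the rules pass over those that are not, and their reading is None.
At some moment in a run one of foot1, foot2, foot3, foot4 may be knocked a few centimetres aside while the robot is not near it.
It also fails if it takes over 210 s, if anything falls off the work surface, if the arm or the gripper's body presses on something with over 40 N, if the wrist force passes 120 N, or if a joint passes its speed limit or range.

## Working session

There is one attempt and no reset: what is moved stays moved. The work goes in short steps, Python scripts to look and compute and a tool call to move; the robot and the scene stay as the last step left them, time stands still between calls to the robot, and variables do not carry over. Pictures are saved under pics/ and viewed, about 12 in all and at most 16, crops included, and the job is handed in when it is done.

Besides the shell and the picture viewer there is one more tool, called after ">>>" as name(argument=value, ...), one argument or row to a line, values as JSON. servo_tool: Moves the arm, as the interface text tells. Its arguments: {"type":"object","properties":{"plan":{"type":"array","items":{"type":"array","items":{"type":"number"}}},"squeeze":{"type":"number"}},"required":["plan"]}

```bash
mkdir -p pics; cat > h.py <<'E'
import numpy as np, cv2
from scipy.spatial.transform import Rotation as R
from station import get_state, capture, close_job, pinch_z
def rot(o):
    o=np.array(o,float)
    return o if o.shape==(3,3) else (R.from_rotvec(o).as_matrix() if o.size==3 else R.from_quat(o).as_matrix())
def save(n,c): cv2.imwrite(f'pics/{n}.png',cv2.cvtColor(c,cv2.COLOR_RGB2BGR))
def cloud(c):
    "world points per pixel (pinhole cams)"
    z=c['range_z']; K=np.array(c['K']); v,u=np.mgrid[:480,:640]
    p=np.stack([(u-K[0,2])/K[0,0]*z,-(v-K[1,2])/K[1,1]*z,-z],-1)
    return p@rot(c['orientation']).T+np.array(c['eye'])
E
python3 - <<'E'
from h import *
s=get_state();print(s, pinch_z if not callable(pinch_z) else pinch_z())
for n in('scene','top'):
    c=capture(n);save(n+'0',c['color']);np.savez(f'{n}0.npz',**c);print(n,c['K'],c['eye'],c['orientation'],[k for k in c])
E
```

```text
{'time_s': 0.0, 'joint_pos': array([-1.20660031e+00,  3.51264651e-01,  1.65242608e+00, -2.80757000e-05,
        1.13910448e+00, -8.45911836e-02]), 'qvel': array([-0.00057954,  0.00175673,  0.00057355, -0.00062118, -0.00057701,
        0.00052154]), 'joint_efforts': array([-1.55602185e-03, -5.06110775e+01, -2.91404253e+01, -1.94952891e-04,
        4.60564494e-03, -1.10329009e-05]), 'tcp_pos': array([ 0.23853207, -0.49521201,  0.23074211]), 'ee_rot': array([-3.06166884e+00, -6.98805959e-01,  3.02762972e-04]), 'wrist_force': array([0.72515438, 0.7101319 , 0.36374753]), 'moment': array([ 0.02296937, -0.00812949, -0.03753315]), 'opening': 0.08553356562435518} 0.0187
scene [[518.39071468   0.         331.73475274]
 [  0.         518.39071468 229.11312793]
 [  0.           0.           1.        ]] [ 0.99938846 -0.56098398  1.11129668] [0.62522994 0.22566693 0.61050285] ['color', 'range_z', 'K', 'eye', 'orientation']
top [[493.86254917   0.         322.88976495]
 [  0.         493.86254917 233.09150062]
 [  0.           0.           1.        ]] [0.42975979 0.04148214 1.45492764] [ 0.07690719 -0.06181314 -1.58107681] ['color', 'range_z', 'K', 'eye', 'orientation']
```

View pics/scene0.png

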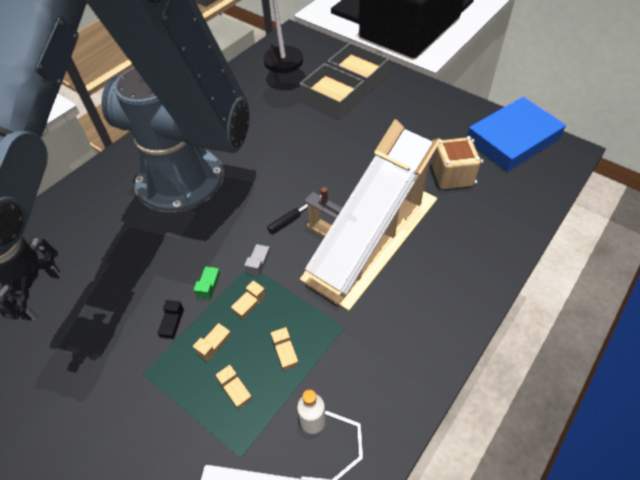

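View pics/top0.png

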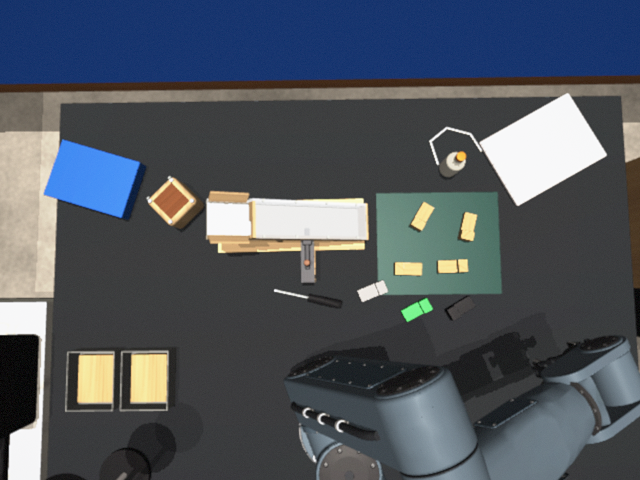

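The scene image shows four beech feet on the green mat and black, green and grey decoys left of it. The chute has its knob at about (322,190). In the top view the feet are at (423,216), (469,227), (409,269) and (453,266), the knob at (307,262), and the chute runs from column 208 (high) to column 368 (low).

```bash
cat >> h.py <<'E'
def feet(c,P,zmin=.006):
    hsv=cv2.cvtColor(c['color'],cv2.COLOR_RGB2HSV)
    m=((hsv[...,0]>8)&(hsv[...,0]<28)&(hsv[...,1]>70)&(hsv[...,2]>110)).astype(np.uint8)
    m[(P[...,1]>-0.10)|(P[...,1]<-.5)|(P[...,0]<.3)|(P[...,0]>.75)]=0
    m=cv2.morphologyEx(m,cv2.MORPH_CLOSE,np.ones((5,5)))
    n,l,st,ce=cv2.connectedComponentsWithStats(m); out=[]
    for i in range(1,n):
        if st[i,4]<60: continue
        p=P[l==i]; out.append((ce[i],st[i,4],p))
    return out
E
python3 - <<'E'
from h import *
for n in('top','scene'):
    c=dict(np.load(n+'0.npz'));P=cloud(c)
    print(n,'mat z',P[280,480] if n=='top' else P[330,250])
    for ce,a,p in feet(c,P):
        hi=p[p[:,2]>.032]; lo=p[(p[:,2]<.032)&(p[:,2]>.012)]
        print(ce.round(),a,'hi',len(hi),hi.mean(0).round(4),'lo',len(lo),lo.mean(0).round(4),np.percentile(p[:,2],[5,50,95]).round(3))
c=dict(np.load('top0.npz'));P=cloud(c)
for v,cols in((222,range(200,376,8)),(246,range(216,370,8))):
    print(v);print([(u,*P[v,u].round(3)) for u in cols])
for v in range(236,290,3): print(v,P[v,307].round(3),c['color'][v,307],P[v,302].round(3))
for u in (215,230,300,350): print('col',u,[(v,*P[v,u].round(3)) for v in range(188,258,3)])
E
```

```text
top mat z [ 0.41542302 -0.40082368  0.00738046]
[422. 216.] 351 hi 112 [ 0.5795 -0.2181  0.0405] lo 219 [ 0.6143 -0.2405  0.0224] [0.009 0.024 0.044]
[468. 226.] 365 hi 115 [ 0.5436 -0.3549  0.0524] lo 219 [ 0.5841 -0.3688  0.0222] [0.001 0.024 0.043]
[453. 266.] 391 hi 121 [ 0.4564 -0.3379  0.0518] lo 242 [ 0.4557 -0.3045  0.0221] [0.003 0.024 0.044]
[408. 268.] 343 hi 105 [ 0.4508 -0.1616  0.0403] lo 227 [ 0.45   -0.203   0.0222] [0.016 0.024 0.043]
scene mat z [ 0.49953306 -0.24426048  0.00414067]
[248. 298.] 564 hi 169 [ 0.4578 -0.1724  0.0527] lo 362 [ 0.4505 -0.2051  0.0227] [0.006 0.024 0.043]
[212. 340.] 584 hi 202 [ 0.4629 -0.35    0.0509] lo 349 [ 0.4566 -0.3067  0.0228] [0.005 0.024 0.043]
[284. 348.] 662 hi 192 [ 0.5858 -0.2306  0.0572] lo 428 [ 0.6113 -0.2453  0.0226] [0.003 0.024 0.043]
[233. 386.] 737 hi 221 [ 0.5487 -0.3662  0.0501] lo 476 [ 0.5813 -0.3744  0.023 ] [0.009 0.024 0.043]
[307. 395.] 123 hi 99 [ 0.7459 -0.3253  0.1594] lo 0 [nan nan nan] [-0.     0.15   0.153]
222
[(200, np.float64(0.596), np.float64(0.419), np.float64(0.001)), (208, np.float64(0.571), np
[... 9194 characters left out ...]
558), np.float64(-0.021), np.float64(0.098)), (233, np.float64(0.549), np.float64(-0.021), np.float64(0.098)), (236, np.float64(0.541), np.float64(-0.021), np.float64(0.101)), (239, np.float64(0.533), np.float64(-0.021), np.float64(0.098)), (242, np.float64(0.53), np.float64(-0.024), np.float64(0.016)), (245, np.float64(0.522), np.float64(-0.024), np.float64(0.011)), (248, np.float64(0.513), np.float64(-0.024), np.float64(0.013)), (251, np.float64(0.504), np.float64(-0.024), np.float64(0.004)), (254, np.float64(0.496), np.float64(-0.024), np.float64(0.004)), (257, np.float64(0.487), np.float64(-0.024), np.float64(0.001))]<stdin>:7: RuntimeWarning: Mean of empty slice.
  ret = um.true_divide(
```

```bash
python3 - <<'E'
from h import *
a=cv2.imread('pics/top0.png')[180:295,195:385]; b=cv2.imread('pics/scene0.png')[110:310,260:450]
a=cv2.resize(a,None,fx=4,fy=3,interpolation=3)[:, :760]; a=cv2.resize(a,(760,460))
cv2.imwrite('pics/ctop.png',a)
E
```

```text
(no output)
```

View pics/ctop.png

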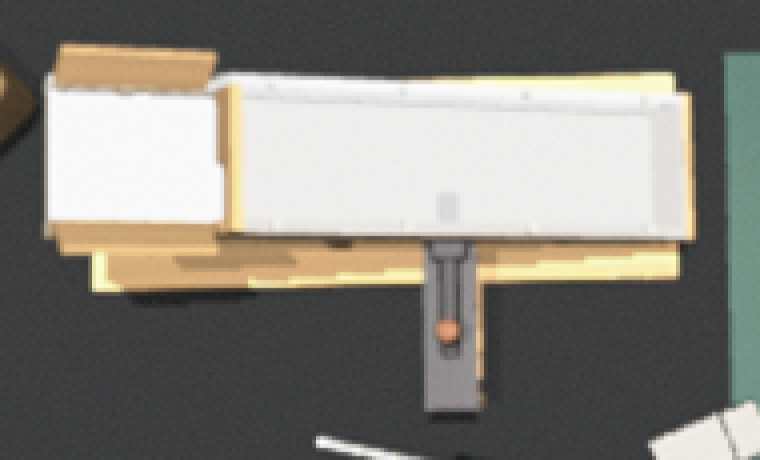

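The crop shows the chute with its mouth at left (the open white floor and leaning lips) and the profile plate at crop column ~230. The knob is at (448,330) in the crop, part way along its bracket slot. Next I get the numeric chute frame.

```bash
python3 - <<'E'
from h import *
c=dict(np.load('top0.npz'));P=cloud(c)
# mouth floor plane
r=P[208:233,212:250].reshape(-1,3); r=r[(r[:,2]>.15)]
A=np.c_[r[:,:2],np.ones(len(r))]; k=np.linalg.lstsq(A,r[:,2],rcond=None)[0];print('mouth plane',k,'yaw from grad',np.degrees(np.arctan2(-k[0],k[1])),'slope',np.degrees(np.arctan(np.hypot(*k[:2]))))
r=P[208:235,262:350].reshape(-1,3); A=np.c_[r[:,:2],np.ones(len(r))]; q=np.linalg.lstsq(A,r[:,2],rcond=None)[0];print('cover',q,np.degrees(np.arctan2(-q[0],q[1])),np.degrees(np.arctan(np.hypot(*q[:2]))))
# edges of plate top + cover: last row near with z>cover-0.012
for lab,cols in (('cover',range(262,352)),('mouth',range(212,246))):
  kk=q if lab=='cover' else k
  for side in(-1,1):
    E=[]
    for u in cols:
        v=222
        while abs(P[v,u,2]-(kk[0]*P[v,u,0]+kk[1]*P[v,u,1]+kk[2]))<.010: v-=side
        v+=side; E.append(P[v,u])
    E=np.array(E); f=np.polyfit(E[:,1],E[:,0],1); d=abs(np.polyval(f,E[:,1])-E[:,0]);g=d<.003;f=np.polyfit(E[g,1],E[g,0],1)
    print(lab,side,f,'yaw',np.degrees(np.arctan(f[0])),g.sum(),'x at y=0,.1,.3',np.polyval(f,[0,.1,.3]).round(4))
hsv=cv2.cvtColor(c['color'],cv2.COLOR_RGB2HSV)
m=(hsv[...,1]>80)&(P[...,2]>.14);m[:255]=0;m[272:]=0;m[:,:295]=0;m[:,320:]=0
vu=np.argwhere(m);print('knob px',vu.mean(0),len(vu),P[m].mean(0))
K=c['K'];ee=c['eye'];v,u=vu.mean(0);d=rot(c['orientation'])@np.array([(u-K[0,2])/K[0,0],-(v-K[1,2])/K[1,1],-1]);t=(.17-ee[2])/d[2];print('ray on .17',ee+t*d)
# plate: bright band; low end
for v in (215,225): print([(u,*P[v,u].round(3)) for u in list(range(246,258))]); print([(u,*P[v,u].round(3)) for u in list(range(355,370))])
# bracket outer edges
b=[P[v,u] for v in range(266,280) for u in range(298,320) if .09<P[v,u,2]<.13]; b=np.array(b);print('bracket y',b[:,1].min(),b[:,1].max(),np.median(b[:,2]))
# feet refined: top pts
for ce,a,p in feet(c,P):
    t=p[p[:,2]>.016][:,:2].astype(np.float32); (cx,cy),(w,h),an=cv2.minAreaRect(t*1000); print((round(cx),round(cy)),(round(w),round(h)),an)
E
```

```text
mouth plane [-0.94709984 -0.41162822  0.86236536] yaw from grad 113.49071359606052 slope 45.92118827878491
cover [-1.32075667  0.36308433  0.88615348] 74.62873975852952 53.86840169478476
cover -1 [-0.07283021  0.58102312] yaw -4.1655092724744485 84 x at y=0,.1,.3 [0.581  0.5737 0.5592]
cover 1 [-0.04027666  0.58818589] yaw -2.306435816301228 29 x at y=0,.1,.3 [0.5882 0.5842 0.5761]
mouth -1 [-0.0410241   0.58738569] yaw -2.349190608877781 21 x at y=0,.1,.3 [0.5874 0.5833 0.5751]
mouth 1 [-0.72550333  0.79563044] yaw -35.96101030485764 3 x at y=0,.1,.3 [0.7956 0.7231 0.578 ]
knob px [262.73333333 307.03333333] 30 [0.46477051 0.09305261 0.25327156]
ray on .17 [0.46658108 0.09525495 0.17      ]
[(246, np.float64(0.593), np.float64(0.254), np.float64(0.171)), (247, np.float64(0.592), np.float64(0.251), np.float64(0.178)), (248, np.float64(0.589), np.float64(0.244), np.float64(0.201)), (249, np.float64(0.588), np.float64(0.24), np.float64(0.211)), (250, np.float64(0.587), np.float64(0.236), np.float64(0.22)), (251, np.float64(0.586), np.float64(0.232), np.float64(0.228)), (252, np.float64
[... 2589 characters left out ...]
np.float64(0.083)), (363, np.float64(0.572), np.float64(-0.058), np.float64(0.086)), (364, np.float64(0.573), np.float64(-0.061), np.float64(0.078)), (365, np.float64(0.573), np.float64(-0.064), np.float64(0.081)), (366, np.float64(0.573), np.float64(-0.067), np.float64(0.073)), (367, np.float64(0.574), np.float64(-0.07), np.float64(0.069)), (368, np.float64(0.581), np.float64(-0.079), np.float64(-0.004)), (369, np.float64(0.581), np.float64(-0.082), np.float64(0.001))]
bracket y 0.08159133797091926 0.1146486363303445 0.1105270854673659
(602, -233) (36, 81) 57.45198440551758
(490, -188) (80, 467) 24.3670711517334
(452, -156) (36, 397) 1.3823155164718628
(450, -189) (79, 35) 89.20488739013672
```

```bash
python3 - <<'E'
from h import *
c=dict(np.load('top0.npz')); z=c['range_z'].copy(); z[z==0]=9; c['range_z']=cv2.medianBlur(z.astype(np.float32),5); P=cloud(c)
def plane(r):
    r=r.reshape(-1,3)
    for _ in range(6):
        k=np.linalg.lstsq(np.c_[r[:,:2],np.ones(len(r))],r[:,2],rcond=None)[0]; e=abs(r[:,:2]@k[:2]+k[2]-r[:,2]); r=r[e<max(.006,2*e.std()*0+np.percentile(e,90))]
    return k,len(r)
for a in (P[210:231,214:244],P[208:235,262:350]):
    k,n=plane(a); print('plane',k.round(4),n,'az',np.degrees(np.arctan2(-k[0],k[1])).round(2),'slope',np.degrees(np.arctan(np.hypot(*k[:2]))).round(2))
def line(E,lab):
    E=np.array(E)
    vx,vy,x0,y0=cv2.fitLine(E[:,:2].astype(np.float32),cv2.DIST_HUBER,0,.001,.001).ravel()
    s=np.sign(vy); print(lab,len(E),'yaw(x->) ',np.degrees(np.arctan2(-vx*s,vy*s)).round(2),'pt',round(x0,4),round(y0,4))
# image-subpixel edges: use gray/zdrop
zz=P[...,2]
near=[];far=[];bl=[];br=[]
for u in range(262,356):
    v=222
    while zz[v+1,u]>zz[v,u]-.02 and v<250: v+=1
    if not 300<=u<=316: near.append((P[v,u]+0))
    v=222
    while zz[v-1,u]>zz[v,u]-.025 and v>190: v-=1
    far.append(P[v,u])
line(near,'near');line(far,'far')
for v in range(246,281):
    us=[u for u in range(285,330) if .095<zz[v,u]<.14]
    if us: bl.append(P[v,us[0]]);br.append(P[v,us[-1]])
for E,l in((bl,'bracket L'),(br,'bracket R')):
    E=np.array(E); vx,vy,x0,y0=cv2.fitLine(E[:,:2].astype(np.float32),cv2.DIST_HUBER,0,.001,.001).ravel();s=np.sign(vx);print(l,len(E),np.degrees(np.arctan2(vy*s,vx*s)),x0,y0)
# low end edge and plate edge in y per row
lo=[];pl=[]
for v in range(208,238):
    u=350
    while zz[v,u+1]>.05: u+=1
    lo.append(P[v,u])
    us=[u for u in range(244,262) if zz[v,u]>.222]; 
    if us: pl.append(P[v,us].mean(0))
for E,l in((lo,'low end'),(pl,'plate top')):
    E=np.array(E); vx,vy,x0,y0=cv2.fitLine(E[:,:2].astype(np.float32),cv2.DIST_HUBER,0,.001,.001).ravel();s=np.sign(vx);print(l,len(E),np.degrees(np.arctan2(vy*s,vx*s)),x0,y0)
s=dict(np.load('scene0.npz'));S=cloud(s);hsv=cv2.cvtColor(s['color'],cv2.COLOR_RGB2HSV)
m=np.zeros((480,640),bool);m[185:192,318:328]=1;print(np.median(S[m&(S[...,2]>.16)],0), S[186:200,323].round(3).tolist())
E
```

```text
plane [0.0016 0.4701 0.0548] 630 az -0.19 slope 25.18
plane [-0.0018  0.4665  0.1107] 2376 az 0.22 slope 25.01
near 77 yaw(x->)  0.8 pt 0.5307 0.0939
far 94 yaw(x->)  0.7 pt 0.6305 0.0891
bracket L 35 -0.37548625 0.46651933 0.11435805
bracket R 35 -0.5117729 0.46479714 0.08161737
low end 30 1.6997565 0.5780111 -0.069580056
plate top 30 1.3433324 0.5634696 0.22775294
[0.46722872 0.09241872 0.17063118] [[0.363, 0.219, 0.003], [0.999, -0.561, 1.111], [0.463, 0.096, 0.17], [0.467, 0.091, 0.173], [0.466, 0.092, 0.169], [0.468, 0.089, 0.169], [0.47, 0.087, 0.168], [0.47, 0.086, 0.166], [0.47, 0.086, 0.163], [0.469, 0.087, 0.158], [0.47, 0.086, 0.155], [0.467, 0.089, 0.147], [0.469, 0.087, 0.146], [0.47, 0.085, 0.144]]
```

```bash
cat >> h.py <<'E'
def go(xyz,yaw,tilt=0):
    """print shift(mm)/turn(deg) in present tool axes to reach TCP xyz (m), tool-x yaw deg, tilt deg about world x"""
    s=get_state(); T=R.from_rotvec(s['ee_rot']); p=np.array(s['tcp_pos'])
    G=R.from_euler('x',tilt,degrees=True)*R.from_euler('z',yaw,degrees=True)*R.from_euler('x',180,degrees=True)
    d=T.inv().apply(np.array(xyz)-p)*1000; r=np.degrees((T.inv()*G).as_rotvec())
    print('->',np.round(xyz,3),'rows:',d.round(1).tolist(),r.round(1).tolist())
def st():
    s=get_state();print('t',round(s['time_s'],2),'tcp',s['tcp_pos'].round(4),'F',s['wrist_force'].round(1),'open',round(s['opening'],4),'q',np.degrees(s['joint_pos']).round(0))
E
python3 -c "
from h import *
go([.467,.095,.28],0);go([.467,.095,.131],0)"
```

```text
-> [0.467 0.095 0.28 ] rows: [461.9, -432.7, -48.7] [-0.1, 0.0, 25.7]
-> [0.467 0.095 0.131] rows: [461.9, -432.5, 100.3] [-0.1, 0.0, 25.7]
```

>>> servo_tool(
  plan=[
    [1,100,-90,-49,0,0,7],
    [1,462,-433,-49,0,0,25.7],
    [1,462,-433,-49,0,0,25.7],
    [1,462,-433,-49,0,0,25.7],
    [1,462,-433,-49,0,0,25.7],
    [1,462,-433,-49,0,0,25.7],
    [1,462,-433,-49,0,0,25.7],
    [1,462,-433,-49,0,0,25.7],
    [1,462,-433,-49,0,0,25.7],
    [1,462,-433,-49,0,0,25.7],
    [1,462,-433,-49,0,0,25.7],
    [1,462,-433,-49,0,0,25.7],
    [1,462,-433,-49,0,0,25.7],
    [1,462,-433,-49,0,0,25.7],
    [1,462,-433,-49,0,0,25.7],
    [1,462,-433,-49,0,0,25.7],
    [1,462,-433,-49,0,0,25.7],
    [1,462,-433,-49,0,0,25.7],
    [1,462,-433,-49,0,0,25.7],
    [1,462,-433,-49,0,0,25.7],
  ],
  squeeze=90,
)

```text
time_s: 1.77
tcp_pos: [0.4667, 0.094, 0.2802]
ee_rot: [3.141, -0.002, -0.001]
wrist_force: [-1.3, -0.9, 0.2]
opening: 0.0857
```

```bash
python3 -c "
from h import *
st();c=capture('wrist');save('w1',c['color']);np.savez('w1.npz',**c);print(c['K'],c['eye'],c['orientation']);go([.467,.095,.131],0)"
```

```text
t 1.77 tcp [0.4667 0.094  0.2802] F [-1.3 -0.9  0.2] open 0.0857 q [  6.   9. 102.  -0.  69.  96.]
[[371.64829954   0.         321.66981018]
 [  0.         371.64829954 242.21919341]
 [  0.           0.           1.        ]] [0.53776105 0.09346393 0.4234586 ] [-0.22136496  0.22191848 -1.56086392]
-> [0.467 0.095 0.131] rows: [0.2, -1.0, 149.3] [0.0, 0.0, -0.1]
```

View pics/w1.png

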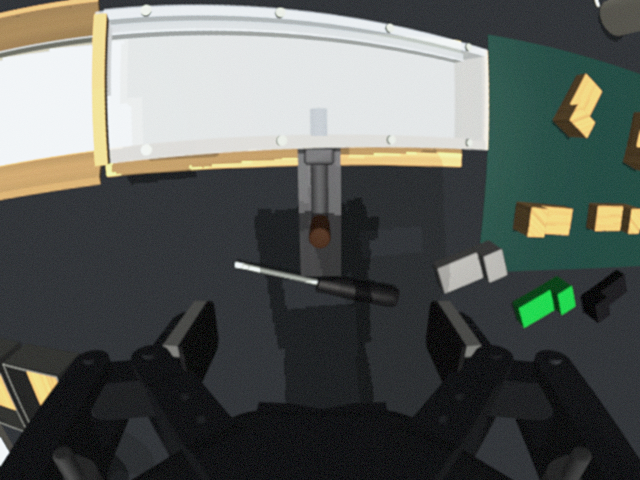

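The wrist view shows the knob at (320,230), midway between the open fingers at (200,330) and (445,330). This confirms y≈0.0945. I descend and grip.

>>> servo_tool(
  plan=[
    [1,0,-1,40,0,0,0],
    [1,0,-1,80,0,0,0],
    [1,0,-1,115,0,0,0],
    [1,0,-1,135,0,0,0],
    [1,0,-1,148,0,0,0],
    [0,0,-1,148,0,0,0],
    [0,0,-1,148,0,0,0],
    [0,0,-1,148,0,0,0],
    [0,0,-1,148,0,0,0],
    [0,0,-1,148,0,0,0],
    [0,0,-1,148,0,0,0],
    [0,0,-1,148,0,0,0],
    [0,0,-1,148,0,0,0],
    [0,0,-1,148,0,0,0],
  ],
)

```text
time_s: 2.98
tcp_pos: [0.4674, 0.0958, 0.1333]
ee_rot: [3.141, 0.001, 0.002]
wrist_force: [-2.0, -3.0, 7.1]
opening: 0.0142
```

>>> servo_tool(
  plan=[
    [0,-4,0,0,0,0,0],
    [0,-8,0,0,0,0,0],
    [0,-12,0,0,0,0,0],
    [0,-16,0,0,0,0,0],
    [0,-20,0,0,0,0,0],
    [0,-24,0,0,0,0,0],
    [0,-27,0,0,0,0,0],
    [0,-27,0,0,0,0,0],
  ],
)

```text
time_s: 3.65
tcp_pos: [0.4424, 0.0956, 0.1334]
ee_rot: [3.141, 0.001, 0.011]
wrist_force: [11.4, -5.3, -4.1]
opening: 0.0141
```

>>> servo_tool(
  plan=[
    [0,-3,0,0,0,0,0],
    [0,-6,0,0,0,0,0],
    [0,-6,0,0,0,0,0],
    [0,-6,0,0,0,0,0],
  ],
)

```text
time_s: 3.98
tcp_pos: [0.4397, 0.0957, 0.1335]
ee_rot: [-3.142, -0.001, -0.022]
wrist_force: [32.1, -6.4, -22.4]
opening: 0.0137
```

>>> servo_tool(
  plan=[
    [0,7,0,0,0,0,0],
    [0,13,0,0,0,0,0],
    [0,19,0,0,0,0,0],
    [0,25,0,0,0,0,0],
    [0,31,0,0,0,0,0],
    [0,37,0,0,0,0,0],
    [0,43,0,0,0,0,0],
    [0,49,0,0,0,0,0],
    [0,55,0,0,0,0,0],
    [0,60,0,0,0,0,0],
    [0,65,0,0,0,0,0],
    [0,69,0,0,0,0,0],
    [0,71,0,0,0,0,0],
    [0,71,0,0,0,0,0],
  ],
)

```text
time_s: 5.15
tcp_pos: [0.5039, 0.0962, 0.1332]
ee_rot: [3.142, 0.001, -0.004]
wrist_force: [-12.3, -1.3, 14.8]
opening: 0.014
```

>>> servo_tool(
  plan=[
    [0,2,0,0,0,0,0],
    [0,4,0,0,0,0,0],
    [0,4,0,0,0,0,0],
    [0,4,0,0,0,0,0],
  ],
)

```text
time_s: 5.48
tcp_pos: [0.5042, 0.0961, 0.1331]
ee_rot: [3.141, 0.001, -0.017]
wrist_force: [-33.6, -1.9, 33.7]
opening: 0.0141
```

>>> servo_tool(
  plan=[
    [0,-9,0,0,0,0,0],
    [0,-17,0,0,0,0,0],
    [0,-25,0,0,0,0,0],
    [0,-33,0,0,0,0,0],
    [0,-41,0,0,0,0,0],
    [0,-49,0,0,0,0,0],
    [0,-57,0,0,0,0,0],
    [0,-65,0,0,0,0,0],
    [0,-69,0,0,0,0,0],
    [0,-69,0,0,0,0,0],
    [0,-60,0,0,0,0,0],
    [0,-52,0,0,0,0,0],
    [0,-44,0,0,0,0,0],
    [0,-36,0,0,0,0,0],
    [0,-28,0,0,0,0,0],
    [0,-20,0,0,0,0,0],
    [0,-12,0,0,0,0,0],
    [0,-4,0,0,0,0,0],
    [0,-2,0,0,0,0,0],
    [0,-2,0,0,0,0,0],
  ],
)

```text
time_s: 7.15
tcp_pos: [0.5042, 0.0961, 0.1332]
ee_rot: [3.141, 0.001, -0.011]
wrist_force: [-23.2, -2.5, 26.8]
opening: 0.0142
```

>>> servo_tool(
  plan=[
    [0,-8,0,0,0,0,0],
    [0,-16,0,0,0,0,0],
    [0,-24,0,0,0,0,0],
    [0,-32,0,0,0,0,0],
    [0,-40,0,0,0,0,0],
    [0,-48,0,0,0,0,0],
    [0,-56,0,0,0,0,0],
    [0,-64,0,0,0,0,0],
    [0,-67,0,0,0,0,0],
    [0,-67,0,0,0,0,0],
    [0,-60,0,0,0,0,0],
    [0,-52,0,0,0,0,0],
    [0,-44,0,0,0,0,0],
    [0,-36,0,0,0,0,0],
    [0,-28,0,0,0,0,0],
    [0,-20,0,0,0,0,0],
    [0,-12,0,0,0,0,0],
    [0,-4,0,0,0,0,0],
    [0,0,0,0,0,0,0],
    [0,0,0,0,0,0,0],
  ],
)

```text
time_s: 8.82
tcp_pos: [0.5042, 0.0961, 0.1331]
ee_rot: [3.141, 0.001, -0.011]
wrist_force: [-22.6, -1.9, 26.8]
opening: 0.0135
```

>>> servo_tool(
  plan=[
    [1,-2,0,0,0,0,0],
    [1,-2,0,0,0,0,0],
    [1,-2,0,0,0,0,0],
    [1,-2,0,0,0,0,0],
    [1,-2,0,0,0,0,0],
    [1,-2,0,0,0,0,0],
    [1,-2,0,0,0,0,0],
    [1,-2,0,-40,0,0,0],
    [1,-2,0,-80,0,0,0],
    [1,-2,0,-120,0,0,0],
    [1,-2,0,-150,0,0,0],
    [1,-2,0,-150,0,0,0],
  ],
)

```text
time_s: 9.82
tcp_pos: [0.5072, 0.0963, 0.2885]
ee_rot: [-3.141, -0.001, -0.015]
wrist_force: [0.5, 0.3, 0.2]
opening: 0.0853
```

```bash
cat >> h.py <<'E'
def findfeet(names=('top','scene')):
    for n in names:
        c=capture(n);P=cloud(c)
        z=c['range_z'];
        for ce,a,p in feet(c,P):
            p=p[(p[:,2]>-.01)&(p[:,2]<.06)]
            hi=p[(p[:,2]>.034)&(p[:,2]<.05)][:,:2]; lo=p[(p[:,2]<.030)&(p[:,2]>.015)][:,:2]
            if len(hi)<30 or len(lo)<60 or len(p)>1200: continue
            h=np.median(hi,0);l=np.median(lo,0)
            t=p[p[:,2]>.016][:,:2]; t=t[np.linalg.norm(t-l,axis=1)<.075]
            rc=cv2.minAreaRect((t*1000).astype(np.float32)); ax=h-l
            an=np.radians(rc[2]); u=np.array([np.cos(an),np.sin(an)]); 
            cand=[u,-u,np.array([-u[1],u[0]]),np.array([u[1],-u[0]])]; u=max(cand,key=lambda w:w@ax)
            # origin: heel-centre is +27, toe centre -13 along u
            o=((h-.027*u)*len(hi)+(l+.013*u)*len(lo))/(len(hi)+len(lo))
            print(n,ce.round(),'heel',h.round(4),'toe',l.round(4),'sep',round(np.linalg.norm(ax)*1000),'size',np.round(rc[1]),'dir',np.degrees(np.arctan2(ax[1],ax[0])).round(1),'rectdir',np.degrees(np.arctan2(u[1],u[0])).round(1),'origin',o.round(4))
E
python3 -c "
from h import *
st();findfeet()"
```

```text
t 9.82 tcp [0.5072 0.0963 0.2885] F [0.5 0.3 0.2] open 0.0853 q [ 6. 13. 96. -0. 71. 96.]
top [422. 216.] heel [ 0.5785 -0.219 ] toe [ 0.6143 -0.2413] sep 42 size [36. 81.] dir 148.1 rectdir 148.9 origin [ 0.6027 -0.234 ]
top [468. 226.] heel [ 0.5446 -0.3586] toe [ 0.584  -0.3691] sep 41 size [37. 80.] dir 165.1 rectdir 165.2 origin [ 0.5712 -0.3657]
top [453. 266.] heel [ 0.4561 -0.3402] toe [ 0.4554 -0.3034] sep 37 size [80. 35.] dir -88.9 rectdir -90.8 origin [ 0.4556 -0.3153]
top [408. 268.] heel [ 0.4522 -0.1619] toe [ 0.4494 -0.204 ] sep 42 size [79. 35.] dir 86.2 rectdir 89.3 origin [ 0.4503 -0.1903]
scene [248. 298.] heel [ 0.4511 -0.1682] toe [ 0.4506 -0.2054] sep 37 size [81. 38.] dir 89.3 rectdir 88.7 origin [ 0.4508 -0.1933]
scene [211. 340.] heel [ 0.4568 -0.3478] toe [ 0.4568 -0.3064] sep 41 size [40. 81.] dir -90.1 rectdir -87.6 origin [ 0.4567 -0.3199]
scene [284. 348.] heel [ 0.5788 -0.2251] toe [ 0.6116 -0.2453] sep 39 size [36. 81.] dir 148.4 rectdir 148.3 origin [ 0.6009 -0.2387]
scene [233. 386.] heel [ 0.5443 -0.3649] toe [ 0.5818 -0.3742] sep 39 size [36. 82.] dir 166.0 rectdir 165.5 origin [ 0.5696 -0.3712]
```

```bash
python3 -c "
from h import *
go([.451,-.177,.16],89);go([.451,-.177,.008],89)"
```

```text
-> [ 0.451 -0.177  0.16 ] rows: [-54.6, 273.1, 122.8] [0.1, -0.1, -89.0]
-> [ 0.451 -0.177  0.008] rows: [-54.9, 273.1, 274.8] [0.1, -0.1, -89.0]
```

>>> servo_tool(
  plan=[
    [0.8,-10,40,0,0,0,-7],
    [0.8,-20,80,0,0,0,-14],
    [0.8,-28,120,10,0,0,-21],
    [0.8,-36,160,40,0,0,-28],
    [0.8,-44,200,70,0,0,-35],
    [0.8,-50,235,100,0,0,-42],
    [0.8,-55,260,122,0,0,-49],
    [0.8,-55,273,140,0,0,-56],
    [0.8,-55,273,160,0,0,-63],
    [0.8,-55,273,180,0,0,-70],
    [0.8,-55,273,195,0,0,-77],
    [0.8,-55,273,205,0,0,-84],
    [0.8,-55,273,205,0,0,-89],
    [0.8,-55,273,205,0,0,-89],
  ],
)

```text
time_s: 11.08
tcp_pos: [0.4486, -0.1763, 0.0752]
ee_rot: [-2.231, -2.206, 0.002]
wrist_force: [0.3, 1.1, -0.2]
opening: 0.0684
```

```bash
python3 -c "
from h import *
st();c=capture('wrist');save('w2',c['color']);go([.451,-.177,.008],89)"
```

```text
t 11.08 tcp [ 0.4486 -0.1763  0.0752] F [ 0.3  1.1 -0.2] open 0.0684 q [-27.  27. 111.  -0.  42. -26.]
-> [ 0.451 -0.177  0.008] rows: [-0.6, 2.1, 67.9] [-0.1, -0.1, -0.1]
```

View pics/w2.png

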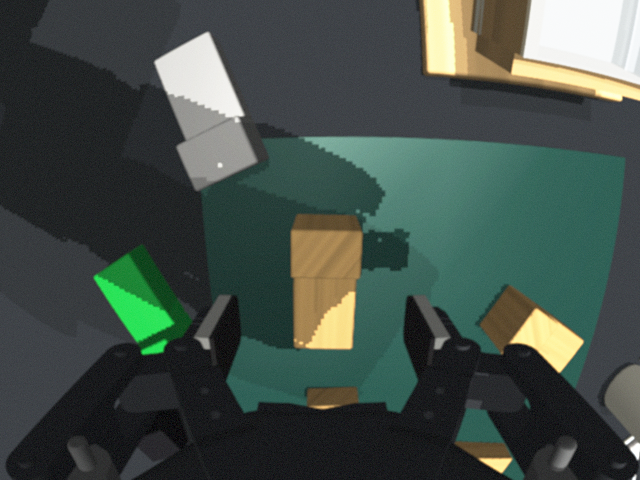

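The wrist view shows the foot at (325,290), centred between the fingers with its heel ahead (up). I descend and grip.

>>> servo_tool(
  plan=[
    [0.8,-1,2,35,0,0,0],
    [0.8,-1,2,60,0,0,0],
    [0.8,-1,2,68,0,0,0],
    [0.8,-1,2,68,0,0,0],
    [0,-1,2,68,0,0,0],
    [0,-1,2,68,0,0,0],
    [0,-1,2,68,0,0,0],
    [0,-1,2,68,0,0,0],
    [0,-1,2,68,0,0,0],
    [0,-1,2,68,0,0,0],
    [0,-1,2,68,0,0,0],
    [0,-1,2,30,0,0,0],
    [0,-1,2,-10,0,0,0],
    [0,-1,2,-50,0,0,0],
    [0,-1,2,-90,0,0,0],
    [0,-1,2,-130,0,0,0],
    [0,-1,2,-170,0,0,0],
    [0,-1,2,-210,0,0,0],
    [0,-1,2,-250,0,0,0],
    [0,-1,2,-260,0,0,0],
  ],
  squeeze=60,
)

```text
time_s: 12.8
tcp_pos: [0.4531, -0.1784, 0.3446]
ee_rot: [2.234, 2.195, 0.005]
wrist_force: [-0.1, 0.4, -0.1]
opening: 0.0347
```

```bash
python3 -c "
from h import *
go([.5645,.261-.0634,.288+.136],180.4,25);go([.5645,.2607,.288],180.4,25)"
```

```text
-> [0.564 0.198 0.424] rows: [377.6, 105.5, -80.1] [-19.4, 20.4, -89.7]
-> [0.564 0.261 0.288] rows: [441.3, 103.1, 55.6] [-19.4, 20.4, -89.7]
```

>>> servo_tool(
  plan=[
    [0,100,30,-40,-3,3,-14],
    [0,378,105,-60,-19.4,20.4,-89.7],
    [0,378,105,-60,-19.4,20.4,-89.7],
    [0,378,105,-60,-19.4,20.4,-89.7],
    [0,378,105,-60,-19.4,20.4,-89.7],
    [0,378,105,-60,-19.4,20.4,-89.7],
    [0,378,105,-60,-19.4,20.4,-89.7],
    [0,378,105,-60,-19.4,20.4,-89.7],
    [0,378,105,-60,-19.4,20.4,-89.7],
    [0,378,105,-60,-19.4,20.4,-89.7],
    [0,378,105,-60,-19.4,20.4,-89.7],
    [0,378,105,-60,-19.4,20.4,-89.7],
    [0,378,105,-60,-19.4,20.4,-89.7],
    [0,378,105,-60,-19.4,20.4,-89.7],
    [0,378,105,-60,-19.4,20.4,-89.7],
    [0,441,103,55,-19.4,20.4,-89.7],
    [0,441,103,55,-19.4,20.4,-89.7],
    [0,441,103,55,-19.4,20.4,-89.7],
    [0,441,103,55,-19.4,20.4,-89.7],
    [0,441,103,55,-19.4,20.4,-89.7],
  ],
)

```text
time_s: 14.47
tcp_pos: [0.5615, 0.2619, 0.2807]
ee_rot: [0.006, -3.055, -0.684]
wrist_force: [1.1, 0.0, -0.9]
opening: 0.0352
```

```bash
python3 -c "
from h import *
st();c=capture('wrist');save('w3',c['color']);
h=.030
go([.5645,.303-.4226*h,.1972+.9063*h],180.4,25)"
```

```text
t 14.47 tcp [0.5615 0.2619 0.2807] F [ 1.1  0.  -0.9] open 0.0352 q [ 10.  22.  88.  27.  68. -90.]
-> [0.564 0.29  0.224] rows: [-2.4, 1.1, 65.4] [0.3, -0.5, -0.2]
```

View pics/w3.png

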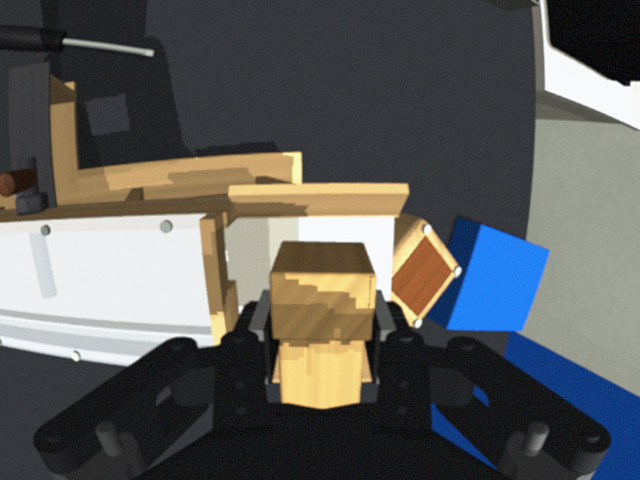

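The view shows the foot held straight, with its heel toward the near wall (image up) over the white mouth (330,250). The plate is at column 215 and the lamp cube is clear at (425,280). I lower it.

>>> servo_tool(
  plan=[
    [0,-2.4,1,35,0.3,-0.5,-0.2],
    [0,-2.4,1,65,0.3,-0.5,-0.2],
    [0,-2.4,1,73,0.3,-0.5,-0.2],
    [0,-2.4,1,79,0.3,-0.5,-0.2],
    [0,-2.4,1,79,0.3,-0.5,-0.2],
    [0,-2.4,1,79,0.3,-0.5,-0.2],
  ],
)

```text
time_s: 15.02
tcp_pos: [0.5653, 0.2954, 0.2133]
ee_rot: [-0.011, 3.063, 0.68]
wrist_force: [1.2, -0.3, -0.6]
opening: 0.0348
```

```bash
python3 -c "
from h import *
st();c=capture('wrist');save('w4',c['color']);
h=.008
go([.5645,.303-.4226*h,.1972+.9063*h],180.4,25)"
```

```text
t 15.02 tcp [0.5653 0.2954 0.2133] F [ 1.2 -0.3 -0.6] open 0.0348 q [ 13.  27.  90.  29.  59. -91.]
-> [0.564 0.3   0.204] rows: [0.8, 0.1, 9.7] [0.0, 0.2, 0.0]
```

View pics/w4.png

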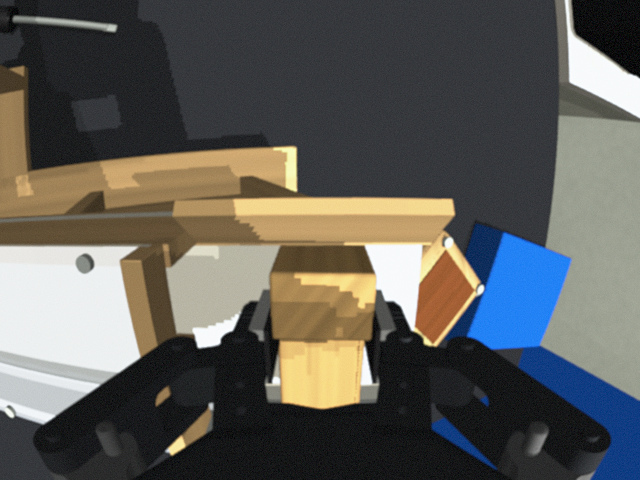

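Same posture, with the heel close to the near lip (row 245) and the plate at column 150. I continue down slowly and watch the force.

>>> servo_tool(
  plan=[
    [0,0.8,0,3,0,0,0],
    [0,0.8,0,6,0,0,0],
    [0,0.8,0,6,0,0,0],
    [0,0.8,0,6,0,0,0],
  ],
)

```text
time_s: 15.4
tcp_pos: [0.5654, 0.2979, 0.2083]
ee_rot: [-0.011, 3.06, 0.68]
wrist_force: [4.3, -3.4, 8.0]
opening: 0.0346
```

>>> servo_tool(
  plan=[
    [0,0,0,2,0,0,0],
    [0,0,0,4,0,0,0],
    [0,0,0,4,0,0,0],
    [0,0,0,4,0,0,0],
  ],
)

```text
time_s: 15.73
tcp_pos: [0.566, 0.2984, 0.2082]
ee_rot: [-0.013, 3.057, 0.68]
wrist_force: [-8.9, -25.2, 39.0]
opening: 0.0352
```

>>> servo_tool(
  plan=[
    [0,0,0,-4,0,0,0],
    [0,0,0,-4,0,0,0],
    [0.58,0,0,-4,0,0,0],
    [0.58,0,0,-4,0,0,0],
    [0.58,0,0,-4,0,0,0],
    [0.58,0,0,-4,0,0,0],
    [0.58,0,0,-14,0,0,0],
    [0.58,0,0,-24,0,0,0],
    [0.58,0,0,-44,0,0,0],
    [0.58,0,0,-80,0,0,0],
    [0.58,0,0,-120,0,0,0],
    [0.58,0,0,-150,0,0,0],
    [0.58,0,0,-150,0,0,0],
  ],
)

```text
time_s: 16.82
tcp_pos: [0.565, 0.2349, 0.3445]
ee_rot: [-0.012, 3.057, 0.679]
wrist_force: [0.5, 0.1, 0.3]
opening: 0.0498
```

```bash
python3 -c "
from h import *
st();c=capture('wrist');save('w5',c['color']);findfeet()"
```

```text
t 16.82 tcp [0.565  0.2349 0.3445] F [0.5 0.1 0.3] open 0.0498 q [  8.  19.  84.  26.  75. -89.]
top [422. 216.] heel [ 0.5786 -0.2184] toe [ 0.6145 -0.2407] sep 42 size [37. 81.] dir 148.2 rectdir 148.0 origin [ 0.6028 -0.2334]
top [468. 226.] heel [ 0.5446 -0.3583] toe [ 0.584  -0.3686] sep 41 size [38. 80.] dir 165.4 rectdir 164.9 origin [ 0.5712 -0.3652]
top [453. 266.] heel [ 0.4561 -0.3411] toe [ 0.4542 -0.3045] sep 37 size [80. 35.] dir -87.0 rectdir -90.8 origin [ 0.4548 -0.3164]
scene [211. 340.] heel [ 0.4567 -0.3479] toe [ 0.4563 -0.3063] sep 42 size [39. 80.] dir -89.5 rectdir -88.8 origin [ 0.4564 -0.3199]
scene [284. 348.] heel [ 0.5795 -0.2255] toe [ 0.6113 -0.245 ] sep 37 size [36. 82.] dir 148.5 rectdir 148.2 origin [ 0.601  -0.2387]
scene [233. 386.] heel [ 0.5445 -0.3644] toe [ 0.5812 -0.374 ] sep 38 size [36. 83.] dir 165.4 rectdir 165.0 origin [ 0.5692 -0.3709]
```

View pics/w5.png

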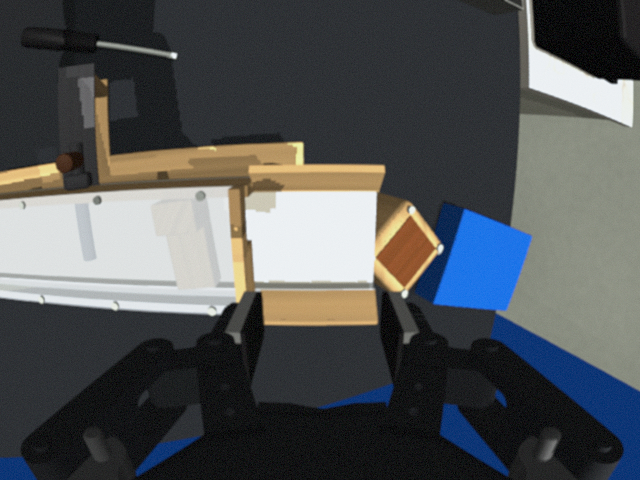

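The first foot went through the plate and is seen under the cover at (185,245). I go for the next one and check on it again on the way.

```bash
python3 -c "
from h import *
st();go([.589,-.228,.30],148.3);go([.589,-.228,.008],148.3)
c=capture('wrist');save('w6',c['color'])"
```

```text
t 16.97 tcp [0.5632 0.2364 0.3376] F [-0.7 -0.2 -0.4] open 0.0499 q [  8.  19.  84.  26.  75. -89.]
-> [ 0.589 -0.228  0.3  ] rows: [-22.8, -437.0, -162.1] [24.4, -6.8, 31.6]
-> [ 0.589 -0.228  0.008] rows: [-22.1, -560.3, 102.6] [24.4, -6.8, 31.6]
```

>>> servo_tool(
  plan=[
    [0.8,-22.8,-437,-162,24.4,-6.8,31.6],
    [0.8,-22.8,-437,-162,24.4,-6.8,31.6],
    [0.8,-22.8,-437,-162,24.4,-6.8,31.6],
    [0.8,-22.8,-437,-162,24.4,-6.8,31.6],
    [0.8,-22.8,-437,-162,24.4,-6.8,31.6],
    [0.8,-22.8,-437,-162,24.4,-6.8,31.6],
    [0.8,-22.8,-437,-162,24.4,-6.8,31.6],
    [0.8,-22.8,-437,-162,24.4,-6.8,31.6],
    [0.8,-22.8,-437,-162,24.4,-6.8,31.6],
    [0.8,-22.8,-437,-162,24.4,-6.8,31.6],
    [0.8,-22.8,-437,-162,24.4,-6.8,31.6],
    [0.8,-22.8,-437,-162,24.4,-6.8,31.6],
    [0.8,-22.8,-437,-162,24.4,-6.8,31.6],
    [0.8,-22.3,-526,28.5,24.4,-6.8,31.6],
    [0.8,-22.3,-526,28.5,24.4,-6.8,31.6],
    [0.8,-22.3,-526,28.5,24.4,-6.8,31.6],
    [0.8,-22.3,-526,28.5,24.4,-6.8,31.6],
    [0.8,-22.3,-526,28.5,24.4,-6.8,31.6],
    [0.8,-22.3,-526,28.5,24.4,-6.8,31.6],
  ],
)

```text
time_s: 18.6
tcp_pos: [0.5858, -0.2241, 0.0821]
ee_rot: [-0.852, -3.01, -0.004]
wrist_force: [-0.4, 0.9, -1.3]
opening: 0.0686
```

```bash
python3 -c "
from h import *
st();w=capture('wrist')['color'];t=capture('top')['color']
a=w[200:440,160:480]; b=cv2.resize(t[185:295,195:375],(540,330),interpolation=cv2.INTER_CUBIC)
im=np.zeros((330,800,3),np.uint8); im[:195,:260]=cv2.resize(a,(260,195)); im[:,260:]=b; save('m7',im)
go([.589,-.228,.008],148.3)"
```

```text
t 18.6 tcp [ 0.5858 -0.2241  0.0821] F [-0.4  0.9 -1.3] open 0.0686 q [-25.  38.  88.   0.  54. -84.]
-> [ 0.589 -0.228  0.008] rows: [-0.7, -1.7, 81.6] [-0.0, -0.2, 0.1]
```

View pics/m7.png

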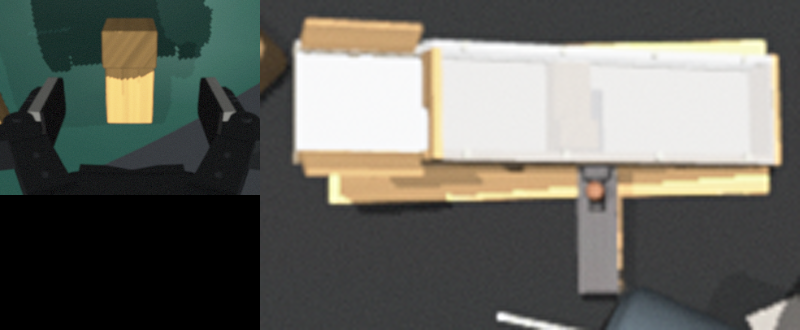

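The montage shows foot 1 resting at the bolt under the cover (570,105) with the knob home. The next foot is centred between the fingers.

>>> servo_tool(
  plan=[
    [0.8,-1,-1.5,35,0,0,0],
    [0.8,-1,-1.5,70,0,0,0],
    [0.8,-1,-1.5,81,0,0,0],
    [0.8,-1,-1.5,81,0,0,0],
    [0,-1,-1.5,81,0,0,0],
    [0,-1,-1.5,81,0,0,0],
    [0,-1,-1.5,81,0,0,0],
    [0,-1,-1.5,81,0,0,0],
    [0,-1,-1.5,81,0,0,0],
    [0,-1,-1.5,81,0,0,0],
    [0,-1,-1.5,81,0,0,0],
  ],
)

```text
time_s: 19.62
tcp_pos: [0.5915, -0.2303, 0.0121]
ee_rot: [0.857, 3.018, -0.001]
wrist_force: [-1.5, 0.4, 8.1]
opening: 0.0345
```

>>> servo_tool(
  plan=[
    [0,0,0,-40,0,0,0],
    [0,0,0,-80,0,0,0],
    [0,0,0,-120,0,0,0],
    [0,0,0,-160,0,0,0],
    [0,0,0,-200,0,0,0],
    [0,0,0,-240,0,0,0],
    [0,0,0,-280,0,0,0],
    [0,0,0,-320,0,0,0],
    [0,0,0,-340,0,0,0],
    [0,0,0,-340,0,0,0],
  ],
)

```text
time_s: 20.45
tcp_pos: [0.5908, -0.23, 0.3568]
ee_rot: [0.855, 3.012, -0.003]
wrist_force: [1.1, -0.3, 0.3]
opening: 0.0347
```

```bash
cat >> h.py <<'E'
def place(h,yaw,off=.015):
    go([.580-off,.303-.4226*h,.1972+.9063*h],yaw,25)
E
python3 -c "
from h import *
st();place(.16,180.4);place(.09,180.4);place(.022,180.4)"
```

```text
t 20.45 tcp [ 0.5908 -0.23    0.3568] F [ 1.1 -0.3  0.3] open 0.0347 q [-25.  24.  72.   0.  84. -84.]
-> [0.565 0.235 0.342] rows: [266.5, 382.4, 12.1] [-24.5, 7.4, -31.4]
-> [0.565 0.265 0.279] rows: [282.7, 407.5, 75.4] [-24.5, 7.4, -31.4]
-> [0.565 0.294 0.217] rows: [298.5, 431.9, 136.9] [-24.5, 7.4, -31.4]
```

>>> servo_tool(
  plan=[
    [0,269,382,12,-24.5,7.4,-31.4],
    [0,269,382,12,-24.5,7.4,-31.4],
    [0,269,382,12,-24.5,7.4,-31.4],
    [0,269,382,12,-24.5,7.4,-31.4],
    [0,269,382,12,-24.5,7.4,-31.4],
    [0,269,382,12,-24.5,7.4,-31.4],
    [0,269,382,12,-24.5,7.4,-31.4],
    [0,269,382,12,-24.5,7.4,-31.4],
    [0,269,382,12,-24.5,7.4,-31.4],
    [0,269,382,12,-24.5,7.4,-31.4],
    [0,269,382,12,-24.5,7.4,-31.4],
    [0,269,382,12,-24.5,7.4,-31.4],
    [0,269,382,12,-24.5,7.4,-31.4],
    [0,269,382,12,-24.5,7.4,-31.4],
    [0,285,407,75,-24.5,7.4,-31.4],
    [0,285,407,75,-24.5,7.4,-31.4],
    [0,285,407,75,-24.5,7.4,-31.4],
    [0,285,407,75,-24.5,7.4,-31.4],
    [0,285,407,75,-24.5,7.4,-31.4],
  ],
)

```text
time_s: 22.03
tcp_pos: [0.5621, 0.2653, 0.2759]
ee_rot: [0.005, -3.06, -0.686]
wrist_force: [1.0, 0.4, -1.1]
opening: 0.0347
```

```bash
python3 -c "
from h import *
st();place(.022,180.4,.012);place(.012,180.4,.012)"
```

```text
t 22.03 tcp [0.5621 0.2653 0.2759] F [ 1.   0.4 -1.1] open 0.0347 q [ 11.  23.  88.  27.  67. -90.]
-> [0.568 0.294 0.217] rows: [-6.3, 0.6, 65.2] [0.3, -0.3, -0.3]
-> [0.568 0.298 0.208] rows: [-6.3, 0.6, 75.2] [0.3, -0.3, -0.3]
```

>>> servo_tool(
  plan=[
    [0,-4.5,0.6,35,0.3,-0.3,-0.3],
    [0,-4.5,0.6,55,0.3,-0.3,-0.3],
    [0,-4.5,0.6,65,0.3,-0.3,-0.3],
    [0,-4.5,0.6,70,0.3,-0.3,-0.3],
    [0,-4.5,0.6,73,0.3,-0.3,-0.3],
    [0,-4.5,0.6,73,0.3,-0.3,-0.3],
    [0,-4.5,0.6,73,0.3,-0.3,-0.3],
  ],
)

```text
time_s: 22.62
tcp_pos: [0.5657, 0.2978, 0.2097]
ee_rot: [-0.013, 3.066, 0.68]
wrist_force: [0.2, -0.9, -0.8]
opening: 0.0349
```

>>> servo_tool(
  plan=[
    [0,-1.5,0,2,0,0,0],
    [0,-1.5,0,4,0,0,0],
    [0,-1.5,0,4,0,0,0],
    [0,-1.5,0,4,0,0,0],
  ],
)

```text
time_s: 22.95
tcp_pos: [0.5684, 0.2989, 0.2097]
ee_rot: [-0.014, 3.062, 0.68]
wrist_force: [-7.9, -17.7, 31.6]
opening: 0.0346
```

>>> servo_tool(
  plan=[
    [0,1,0,-3,0,0,0],
    [0,1,0,-3,0,0,0],
    [0.58,1,0,-3,0,0,0],
    [0.58,1,0,-3,0,0,0],
    [0.58,1,0,-3,0,0,0],
    [0.58,1,0,-3,0,0,0],
    [0.58,1,0,-13,0,0,0],
    [0.58,1,0,-24,0,0,0],
    [0.58,1,0,-44,0,0,0],
    [0.58,1,0,-80,0,0,0],
    [0.58,1,0,-120,0,0,0],
    [0.58,1,0,-150,0,0,0],
    [0.58,1,0,-150,0,0,0],
  ],
)

```text
time_s: 24.03
tcp_pos: [0.5677, 0.2346, 0.3475]
ee_rot: [-0.013, 3.059, 0.679]
wrist_force: [0.1, -0.8, 0.5]
opening: 0.0495
```

```bash
python3 -c "
from h import *
st();findfeet();st();go([.558,-.3645,.30],165.2);go([.558,-.3645,.09],165.2)"
```

```text
t 24.03 tcp [0.5677 0.2346 0.3475] F [ 0.1 -0.8  0.5] open 0.0495 q [  8.  19.  83.  26.  75. -89.]
top [468. 226.] heel [ 0.5445 -0.3581] toe [ 0.5841 -0.3683] sep 41 size [38. 80.] dir 165.5 rectdir 165.5 origin [ 0.5712 -0.365 ]
top [453. 266.] heel [ 0.4561 -0.3415] toe [ 0.4566 -0.3031] sep 38 size [80. 35.] dir -90.7 rectdir -90.8 origin [ 0.4564 -0.3156]
scene [211. 340.] heel [ 0.4567 -0.3481] toe [ 0.4568 -0.3066] sep 42 size [39. 81.] dir -90.2 rectdir -88.7 origin [ 0.4568 -0.3201]
scene [233. 386.] heel [ 0.5446 -0.3647] toe [ 0.5822 -0.3744] sep 39 size [36. 83.] dir 165.5 rectdir 165.3 origin [ 0.57   -0.3713]
t 24.13 tcp [0.5663 0.2358 0.3419] F [-0.3 -0.3 -1.5] open 0.0494 q [  8.  19.  84.  26.  75. -89.]
-> [ 0.558 -0.364  0.3  ] rows: [12.6, -561.8, -215.4] [24.8, -3.2, 15.0]
-> [ 0.558 -0.364  0.09 ] rows: [13.2, -650.5, -25.1] [24.8, -3.2, 15.0]
```

>>> servo_tool(
  plan=[
    [0.8,12.6,-562,-215,24.8,-3.2,15],
    [0.8,12.6,-562,-215,24.8,-3.2,15],
    [0.8,12.6,-562,-215,24.8,-3.2,15],
    [0.8,12.6,-562,-215,24.8,-3.2,15],
    [0.8,12.6,-562,-215,24.8,-3.2,15],
    [0.8,12.6,-562,-215,24.8,-3.2,15],
    [0.8,12.6,-562,-215,24.8,-3.2,15],
    [0.8,12.6,-562,-215,24.8,-3.2,15],
    [0.8,12.6,-562,-215,24.8,-3.2,15],
    [0.8,12.6,-562,-215,24.8,-3.2,15],
    [0.8,12.6,-562,-215,24.8,-3.2,15],
    [0.8,12.6,-562,-215,24.8,-3.2,15],
    [0.8,12.6,-562,-215,24.8,-3.2,15],
    [0.8,12.6,-562,-215,24.8,-3.2,15],
    [0.8,13,-650,-25,24.8,-3.2,15],
    [0.8,13,-650,-25,24.8,-3.2,15],
    [0.8,13,-650,-25,24.8,-3.2,15],
    [0.8,13,-650,-25,24.8,-3.2,15],
    [0.8,13,-650,-25,24.8,-3.2,15],
    [0.8,13,-650,-25,24.8,-3.2,15],
  ],
)

```text
time_s: 25.8
tcp_pos: [0.5539, -0.3605, 0.0798]
ee_rot: [-0.402, -3.102, -0.011]
wrist_force: [-0.2, 0.4, -1.0]
opening: 0.0681
```

```bash
cat >> h.py <<'E'
def montage(n):
    w=capture('wrist')['color'];t=capture('top')['color']
    im=np.zeros((330,800,3),np.uint8); im[:195,:260]=cv2.resize(w[200:440,160:480],(260,195)); im[:,260:]=cv2.resize(t[185:295,195:375],(540,330),interpolation=cv2.INTER_CUBIC); save(n,im)
E
python3 -c "
from h import *
st();montage('m8');st()
go([.558,-.3645,.010],165.2)"
```

```text
t 25.8 tcp [ 0.5539 -0.3605  0.0798] F [-0.2  0.4 -1. ] open 0.0681 q [ -37.   42.   82.   -0.   57. -112.]
t 25.9 tcp [ 0.5572 -0.3625  0.0876] F [ 0.5 -0.7  0.6] open 0.0683 q [ -37.   41.   82.   -0.   57. -112.]
-> [ 0.558 -0.364  0.01 ] rows: [-1.6, -1.9, 77.5] [0.1, -0.3, 0.1]
```

View pics/m8.png

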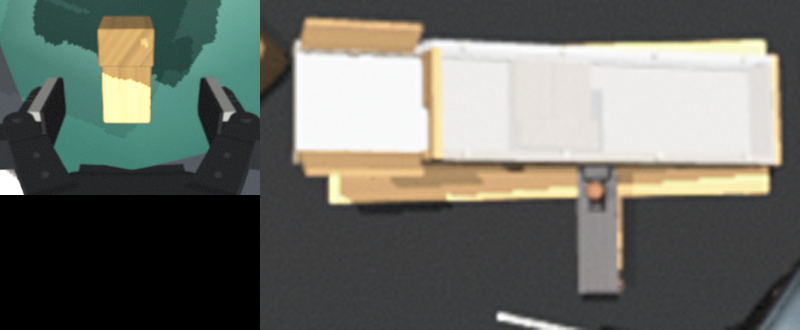

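Two feet are now lined up at the bolt (515–590), and the next foot is nearly centred (126 against 131).

>>> servo_tool(
  plan=[
    [0.8,-1,-2.5,35,0,0,0],
    [0.8,-1,-2.5,68,0,0,0],
    [0.8,-1,-2.5,78,0,0,0],
    [0.8,-1,-2.5,78,0,0,0],
    [0,-1,-2.5,78,0,0,0],
    [0,-1,-2.5,78,0,0,0],
    [0,-1,-2.5,78,0,0,0],
    [0,-1,-2.5,78,0,0,0],
    [0,-1,-2.5,78,0,0,0],
    [0,-1,-2.5,78,0,0,0],
    [0,-1,-2.5,78,0,0,0],
  ],
)

```text
time_s: 26.82
tcp_pos: [0.5596, -0.367, 0.0141]
ee_rot: [0.403, 3.113, -0.003]
wrist_force: [0.1, 1.0, 7.4]
opening: 0.0346
```

>>> servo_tool(
  plan=[
    [0,0,0,-40,0,0,0],
    [0,0,0,-80,0,0,0],
    [0,0,0,-120,0,0,0],
    [0,0,0,-160,0,0,0],
    [0,0,0,-200,0,0,0],
    [0,0,0,-240,0,0,0],
    [0,0,0,-280,0,0,0],
    [0,0,0,-320,0,0,0],
    [0,0,0,-340,0,0,0],
    [0,0,0,-340,0,0,0],
  ],
)

```text
time_s: 27.65
tcp_pos: [0.5594, -0.3667, 0.3589]
ee_rot: [0.402, 3.108, -0.008]
wrist_force: [-0.2, 0.1, -0.7]
opening: 0.0344
```

```bash
python3 -c "
from h import *
st();place(.16,180.4,.013);place(.09,180.4,.013)"
```

```text
t 27.65 tcp [ 0.5594 -0.3667  0.3589] F [-0.2  0.1 -0.7] open 0.0344 q [ -37.   28.   65.   -0.   86. -112.]
-> [0.567 0.235 0.342] rows: [146.1, 584.2, 13.0] [-25.2, 3.6, -14.8]
-> [0.567 0.265 0.279] rows: [154.2, 613.1, 76.3] [-25.2, 3.6, -14.8]
```

>>> servo_tool(
  plan=[
    [0,146,584,13,-25.2,3.6,-14.8],
    [0,146,584,13,-25.2,3.6,-14.8],
    [0,146,584,13,-25.2,3.6,-14.8],
    [0,146,584,13,-25.2,3.6,-14.8],
    [0,146,584,13,-25.2,3.6,-14.8],
    [0,146,584,13,-25.2,3.6,-14.8],
    [0,146,584,13,-25.2,3.6,-14.8],
    [0,146,584,13,-25.2,3.6,-14.8],
    [0,146,584,13,-25.2,3.6,-14.8],
    [0,146,584,13,-25.2,3.6,-14.8],
    [0,146,584,13,-25.2,3.6,-14.8],
    [0,146,584,13,-25.2,3.6,-14.8],
    [0,146,584,13,-25.2,3.6,-14.8],
    [0,146,584,13,-25.2,3.6,-14.8],
    [0,146,584,13,-25.2,3.6,-14.8],
    [0,146,584,13,-25.2,3.6,-14.8],
    [0,154,613,76,-25.2,3.6,-14.8],
    [0,154,613,76,-25.2,3.6,-14.8],
    [0,154,613,76,-25.2,3.6,-14.8],
    [0,154,613,76,-25.2,3.6,-14.8],
  ],
)

```text
time_s: 29.32
tcp_pos: [0.5652, 0.2655, 0.275]
ee_rot: [0.007, -3.056, -0.688]
wrist_force: [0.5, -0.9, 0.1]
opening: 0.0346
```

```bash
python3 -c "
from h import *
capture('scene');st();place(.016,180.4,.011)"
```

```text
t 29.37 tcp [0.5661 0.2652 0.2765] F [ 0.1  0.5 -0.4] open 0.0348 q [ 10.  23.  88.  27.  67. -90.]
-> [0.569 0.296 0.212] rows: [-3.5, 0.2, 71.8] [0.4, -0.4, -0.2]
```

>>> servo_tool(
  plan=[
    [0,-3,0,35,0.3,-0.3,-0.2],
    [0,-3,0,55,0.3,-0.3,-0.2],
    [0,-3,0,63,0.3,-0.3,-0.2],
    [0,-3,0,68,0.3,-0.3,-0.2],
    [0,-3,0,71,0.3,-0.3,-0.2],
    [0,-3,0,73,0.3,-0.3,-0.2],
    [0,-3,0,73,0.3,-0.3,-0.2],
  ],
)

```text
time_s: 29.95
tcp_pos: [0.5691, 0.2968, 0.2111]
ee_rot: [-0.011, 3.065, 0.684]
wrist_force: [1.3, -1.2, 2.0]
opening: 0.0347
```

>>> servo_tool(
  plan=[
    [0,0,0,0,0,0,0],
    [0.58,0,0,0,0,0,0],
    [0.58,0,0,0,0,0,0],
    [0.58,0,0,0,0,0,0],
    [0.58,0,0,0,0,0,0],
    [0.58,0,0,-10,0,0,0],
    [0.58,0,0,-22,0,0,0],
    [0.58,0,0,-44,0,0,0],
    [0.58,0,0,-80,0,0,0],
    [0.58,0,0,-120,0,0,0],
    [0.58,0,0,-150,0,0,0],
    [0.58,0,0,-150,0,0,0],
  ],
)

```text
time_s: 30.95
tcp_pos: [0.5703, 0.2316, 0.3526]
ee_rot: [-0.011, 3.057, 0.683]
wrist_force: [0.3, -0.4, 1.4]
opening: 0.0495
```

```bash
python3 -c "
from h import *
findfeet();st();go([.4565,-.331,.30],90);go([.4565,-.331,.09],90)"
```

```text
top [453. 266.] heel [ 0.4561 -0.3407] toe [ 0.4564 -0.3047] sep 36 size [80. 35.] dir -90.5 rectdir -90.8 origin [ 0.4563 -0.3164]
scene [211. 340.] heel [ 0.4576 -0.3476] toe [ 0.4572 -0.3066] sep 41 size [40. 81.] dir -89.4 rectdir -86.7 origin [ 0.4573 -0.32  ]
t 31.05 tcp [0.5689 0.2329 0.3469] F [ 0.3 -0.3  0.3] open 0.0495 q [  7.  19.  83.  26.  76. -89.]
-> [ 0.456 -0.331  0.3  ] rows: [115.9, -529.6, -197.0] [19.8, -19.6, 88.8]
-> [ 0.456 -0.331  0.09 ] rows: [116.5, -618.8, -6.9] [19.8, -19.6, 88.8]
```

>>> servo_tool(
  plan=[
    [0.8,0,-60,-24,2.5,-2.5,11],
    [0.8,116,-530,-197,19.8,-19.6,88.8],
    [0.8,116,-530,-197,19.8,-19.6,88.8],
    [0.8,116,-530,-197,19.8,-19.6,88.8],
    [0.8,116,-530,-197,19.8,-19.6,88.8],
    [0.8,116,-530,-197,19.8,-19.6,88.8],
    [0.8,116,-530,-197,19.8,-19.6,88.8],
    [0.8,116,-530,-197,19.8,-19.6,88.8],
    [0.8,116,-530,-197,19.8,-19.6,88.8],
    [0.8,116,-530,-197,19.8,-19.6,88.8],
    [0.8,116,-530,-197,19.8,-19.6,88.8],
    [0.8,116,-530,-197,19.8,-19.6,88.8],
    [0.8,116,-530,-197,19.8,-19.6,88.8],
    [0.8,116,-530,-197,19.8,-19.6,88.8],
    [0.8,116.5,-619,-7,19.8,-19.6,88.8],
    [0.8,116.5,-619,-7,19.8,-19.6,88.8],
    [0.8,116.5,-619,-7,19.8,-19.6,88.8],
    [0.8,116.5,-619,-7,19.8,-19.6,88.8],
    [0.8,116.5,-619,-7,19.8,-19.6,88.8],
    [0.8,116.5,-619,-7,19.8,-19.6,88.8],
  ],
)

```text
time_s: 32.72
tcp_pos: [0.4524, -0.3273, 0.081]
ee_rot: [-2.208, -2.212, 0.005]
wrist_force: [-1.0, 1.8, -1.1]
opening: 0.0688
```

```bash
python3 -c "
from h import *
montage('m9');st()
go([.4565,-.331,.010],90)"
```

```text
t 32.82 tcp [ 0.4556 -0.33    0.0881] F [0.7 0.5 0.9] open 0.068 q [-41.  32.  99.  -0.  49. -41.]
-> [ 0.456 -0.331  0.01 ] rows: [-1.2, 1.3, 78.1] [-0.3, -0.2, 0.1]
```

View pics/m9.png

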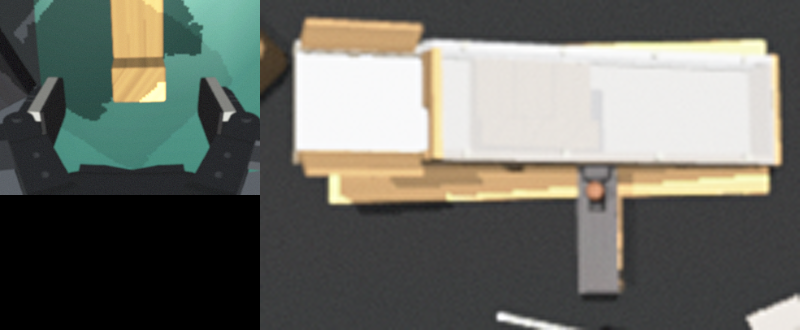

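Three feet are in line at the bolt (470–590). The fourth foot is about 3 mm to the right between the fingers.

>>> servo_tool(
  plan=[
    [0.8,-1,3.5,35,0,0,0],
    [0.8,-1,3.5,68,0,0,0],
    [0.8,-1,3.5,78,0,0,0],
    [0.8,-1,3.5,78,0,0,0],
    [0,-1,3.5,78,0,0,0],
    [0,-1,3.5,78,0,0,0],
    [0,-1,3.5,78,0,0,0],
    [0,-1,3.5,78,0,0,0],
    [0,-1,3.5,78,0,0,0],
    [0,-1,3.5,78,0,0,0],
    [0,-1,3.5,78,0,0,0],
  ],
)

```text
time_s: 33.73
tcp_pos: [0.4606, -0.3327, 0.0135]
ee_rot: [2.219, 2.222, -0.003]
wrist_force: [-0.1, 1.5, 12.3]
opening: 0.035
```

>>> servo_tool(
  plan=[
    [0,0,0,-40,0,0,0],
    [0,0,0,-80,0,0,0],
    [0,0,0,-120,0,0,0],
    [0,0,0,-160,0,0,0],
    [0,0,0,-200,0,0,0],
    [0,0,0,-240,0,0,0],
    [0,0,0,-280,0,0,0],
    [0,0,0,-320,0,0,0],
    [0,0,0,-340,0,0,0],
    [0,0,0,-340,0,0,0],
  ],
)

```text
time_s: 34.57
tcp_pos: [0.4613, -0.3324, 0.3577]
ee_rot: [2.214, 2.217, -0.002]
wrist_force: [0.7, -1.4, -1.0]
opening: 0.035
```

```bash
python3 -c "
from h import *
st();place(.16,0.4,.013);place(.09,0.4,.013)"
```

```text
t 34.57 tcp [ 0.4613 -0.3324  0.3577] F [ 0.7 -1.4 -1. ] open 0.035 q [-40.  16.  82.  -0.  81. -40.]
-> [0.567 0.235 0.342] rows: [567.7, 106.4, 12.4] [20.0, 19.8, 88.1]
-> [0.567 0.265 0.279] rows: [597.7, 106.1, 75.6] [20.0, 19.8, 88.1]
```

>>> servo_tool(
  plan=[
    [0,41,8,0,1.6,1.6,6.8],
    [0,568,105,12,20,19.8,88.1],
    [0,568,105,12,20,19.8,88.1],
    [0,568,105,12,20,19.8,88.1],
    [0,568,105,12,20,19.8,88.1],
    [0,568,105,12,20,19.8,88.1],
    [0,568,105,12,20,19.8,88.1],
    [0,568,105,12,20,19.8,88.1],
    [0,568,105,12,20,19.8,88.1],
    [0,568,105,12,20,19.8,88.1],
    [0,568,105,12,20,19.8,88.1],
    [0,568,105,12,20,19.8,88.1],
    [0,568,105,12,20,19.8,88.1],
    [0,568,105,12,20,19.8,88.1],
    [0,568,105,12,20,19.8,88.1],
    [0,568,105,12,20,19.8,88.1],
    [0,598,105,75,20,19.8,88.1],
    [0,598,105,75,20,19.8,88.1],
    [0,598,105,75,20,19.8,88.1],
    [0,598,105,75,20,19.8,88.1],
  ],
)

```text
time_s: 36.23
tcp_pos: [0.5641, 0.2655, 0.2752]
ee_rot: [-2.699, -0.007, 0.01]
wrist_force: [0.3, -0.3, -0.4]
opening: 0.0352
```

```bash
python3 -c "
from h import *
c=capture('wrist');save('w10',c['color']);st();place(.016,0.4,.0145)"
```

```text
t 36.28 tcp [0.5649 0.2654 0.2768] F [ 0.7 -0.4 -0.6] open 0.0346 q [10. 23. 88. 27. 67. 90.]
-> [0.566 0.296 0.212] rows: [1.0, 0.1, 72.0] [-0.4, 0.3, -0.2]
```

View pics/w10.png

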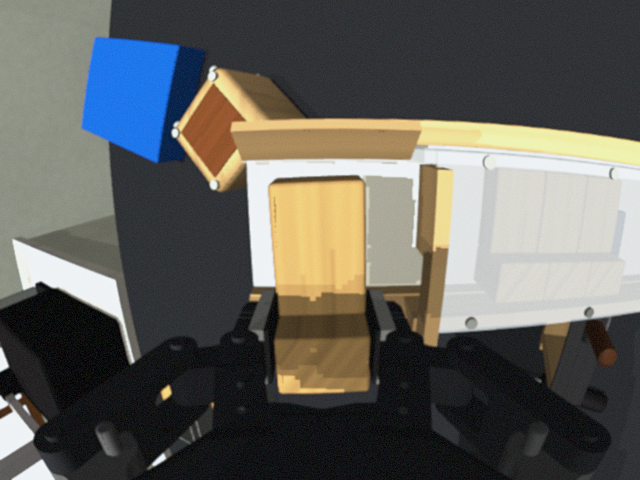

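The held foot is the right way round (heel toward the near side, at the bottom). Three feet wait in line at (555,230) with their heels matching. I lower it.

>>> servo_tool(
  plan=[
    [0,1,0,35,-0.3,0.3,-0.2],
    [0,1,0,55,-0.3,0.3,-0.2],
    [0,1,0,63,-0.3,0.3,-0.2],
    [0,1,0,68,-0.3,0.3,-0.2],
    [0,1,0,71,-0.3,0.3,-0.2],
    [0,1,0,73,-0.3,0.3,-0.2],
    [0,1,0,73,-0.3,0.3,-0.2],
  ],
)

```text
time_s: 36.87
tcp_pos: [0.5655, 0.2974, 0.2109]
ee_rot: [-2.703, -0.011, -0.002]
wrist_force: [-2.0, -1.1, 1.0]
opening: 0.0351
```

>>> servo_tool(
  plan=[
    [0,0,0,1,0,0,0],
    [0.58,0,0,0,0,0,0],
    [0.58,0,0,0,0,0,0],
    [0.58,0,0,0,0,0,0],
    [0.58,0,0,0,0,0,0],
    [0.58,0,0,-10,0,0,0],
    [0.58,0,0,-22,0,0,0],
    [0.58,0,0,-44,0,0,0],
    [0.58,0,0,-80,0,0,0],
    [0.58,0,0,-120,0,0,0],
    [0.58,0,0,-120,0,0,0],
    [0.58,0,0,-120,0,0,0],
  ],
)

```text
time_s: 37.87
tcp_pos: [0.5662, 0.2458, 0.3216]
ee_rot: [-2.703, -0.01, -0.008]
wrist_force: [0.6, 0.1, -0.8]
opening: 0.0496
```

```bash
python3 -c "
from h import *
st();go([.504,.0955,.29],0);go([.504,.0955,.135],0)"
```

```text
t 37.87 tcp [0.5662 0.2458 0.3216] F [ 0.6  0.1 -0.8] open 0.0496 q [ 9. 20. 85. 26. 72. 91.]
-> [0.504 0.096 0.29 ] rows: [-63.3, 149.0, -35.5] [-25.2, -0.3, 0.4]
-> [0.504 0.096 0.135] rows: [-64.5, 214.8, 104.8] [-25.2, -0.3, 0.4]
```

>>> servo_tool(
  plan=[
    [0.6,-15,36,-9,-6,0,0],
    [0.6,-30,74,-18,-12,0,0],
    [0.8,-48,112,-27,-18,0,0],
    [1,-64,149,-35,-25.2,-0.3,0.4],
    [1,-64,149,-35,-25.2,-0.3,0.4],
    [1,-64,149,-35,-25.2,-0.3,0.4],
    [1,-64,149,-35,-25.2,-0.3,0.4],
  ],
)

```text
time_s: 38.45
tcp_pos: [0.5027, 0.0973, 0.2867]
ee_rot: [-3.141, -0.003, 0.007]
wrist_force: [0.1, -0.4, 0.6]
opening: 0.0853
```

```bash
python3 -c "
from h import *
c=capture('wrist');save('w11',c['color']);st();go([.504,.0957,.132],0)"
```

```text
t 38.5 tcp [0.5028 0.0973 0.2867] F [-1.  -0.1  1. ] open 0.0852 q [ 6. 13. 96.  0. 71. 96.]
-> [0.504 0.096 0.132] rows: [1.9, 1.6, 154.7] [-0.0, 0.3, 0.1]
```

View pics/w11.png

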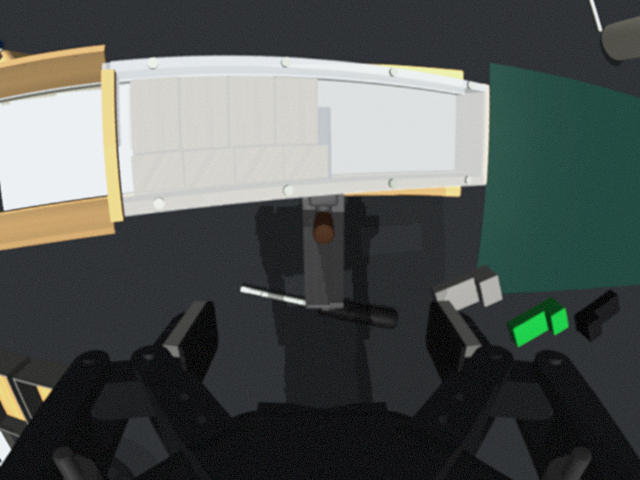

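All four feet wait in line under the cover (130–328, 130) with their heels on the near side, and the knob is at (322,230), home. I grip the knob and draw it.

>>> servo_tool(
  plan=[
    [1,1.5,1.6,40,0,0.3,0],
    [1,1.5,1.6,80,0,0.3,0],
    [1,1.5,1.6,115,0,0.3,0],
    [1,1.5,1.6,140,0,0.3,0],
    [1,1.5,1.6,154,0,0.3,0],
    [0,1.5,1.6,154,0,0.3,0],
    [0,1.5,1.6,154,0,0.3,0],
    [0,1.5,1.6,154,0,0.3,0],
    [0,1.5,1.6,154,0,0.3,0],
    [0,1.5,1.6,154,0,0.3,0],
    [0,1.5,1.6,154,0,0.3,0],
    [0,1.5,1.6,154,0,0.3,0],
    [0,1.5,1.6,154,0,0.3,0],
    [0,1.5,1.6,154,0,0.3,0],
  ],
  squeeze=90,
)

```text
time_s: 39.67
tcp_pos: [0.5037, 0.0959, 0.1339]
ee_rot: [-3.141, -0.002, -0.004]
wrist_force: [-1.1, 9.7, 7.3]
opening: 0.0139
```

>>> servo_tool(
  plan=[
    [0,-6,0,0,0,0,0],
    [0,-14,0,0,0,0,0],
    [0,-22,0,0,0,0,0],
    [0,-30,0,0,0,0,0],
    [0,-38,0,0,0,0,0],
    [0,-46,0,0,0,0,0],
    [0,-54,0,0,0,0,0],
    [0,-62,0,0,0,0,0],
    [0,-68,0,0,0,0,0],
    [0,-68,0,0,0,0,0],
    [0,-68,0,0,0,0,0],
    [0,-68,0,0,0,0,0],
    [0,-68,0,0,0,0,0],
    [0,-68,0,0,0,0,0],
    [0,-68,0,0,0,0,0],
    [0,-68,0,0,0,0,0],
    [0,-68,0,0,0,0,0],
    [0,-68,0,0,0,0,0],
    [0,-68,0,0,0,0,0],
    [0,-68,0,0,0,0,0],
  ],
)

```text
time_s: 41.33
tcp_pos: [0.4395, 0.0954, 0.134]
ee_rot: [-3.141, -0.002, -0.018]
wrist_force: [20.5, 7.5, -12.2]
opening: 0.0136
```

```bash
python3 -c "
from h import *
st();c=capture('wrist');save('w12',c['color'])"
```

```text
t 41.33 tcp [0.4395 0.0954 0.134 ] F [ 20.5   7.5 -12.2] open 0.0136 q [  6.  18. 115.  -0.  47.  96.]
```

View pics/w12.png

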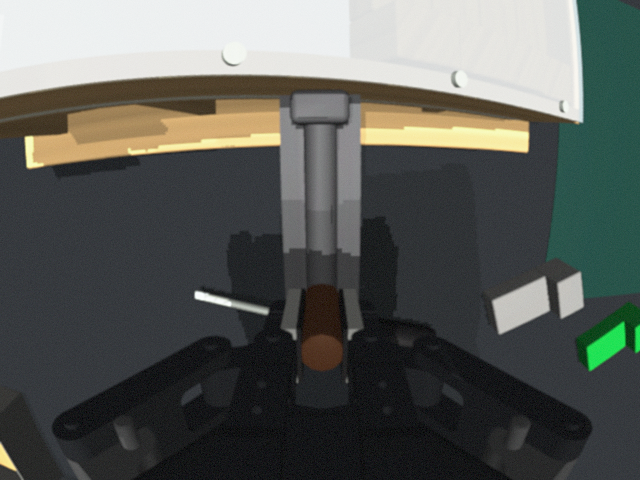

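The bolt is drawn and the feet are now past it, at the low end (column > 350). I push the bolt home.

>>> servo_tool(
  plan=[
    [0,0,0,0,0,0,0],
    [0,0,0,0,0,0,0],
    [0,0,0,0,0,0,0],
    [0,0,0,0,0,0,0],
    [0,0,0,0,0,0,0],
    [0,0,0,0,0,0,0],
    [0,9,0,0,0,0,0],
    [0,17,0,0,0,0,0],
    [0,25,0,0,0,0,0],
    [0,33,0,0,0,0,0],
    [0,41,0,0,0,0,0],
    [0,49,0,0,0,0,0],
    [0,57,0,0,0,0,0],
    [0,63,0,0,0,0,0],
    [0,68,0,0,0,0,0],
    [0,71,0,0,0,0,0],
    [0,71,0,0,0,0,0],
    [0,71,0,0,0,0,0],
  ],
)

```text
time_s: 42.88
tcp_pos: [0.5039, 0.0959, 0.1337]
ee_rot: [-3.141, -0.003, 0.007]
wrist_force: [-18.9, 9.3, 21.1]
opening: 0.0139
```

>>> servo_tool(
  plan=[
    [1,-2,0,0,0,0,0],
    [1,-2,0,0,0,0,0],
    [1,-2,0,0,0,0,0],
    [1,-2,0,0,0,0,0],
    [1,-2,0,0,0,0,0],
    [1,-2,0,0,0,0,0],
    [1,-2,0,0,0,0,0],
    [1,-2,0,-40,0,0,0],
    [1,-2,0,-80,0,0,0],
    [1,-2,0,-120,0,0,0],
    [1,-2,0,-160,0,0,0],
    [1,-30,0,-180,0,0,0],
    [1,-30,0,-180,0,0,0],
    [1,-30,0,-180,0,0,0],
  ],
)

```text
time_s: 44.05
tcp_pos: [0.4759, 0.0949, 0.3135]
ee_rot: [3.14, 0.003, 0.005]
wrist_force: [-0.2, -1.1, -0.4]
opening: 0.0857
```

```bash
python3 -c "
from h import *
st();c=capture('wrist');save('w13',c['color'])"
```

```text
t 44.05 tcp [0.4759 0.0949 0.3135] F [-0.2 -1.1 -0.4] open 0.0857 q [ 6.  9. 98. -0. 74. 96.]
```

View pics/w13.png

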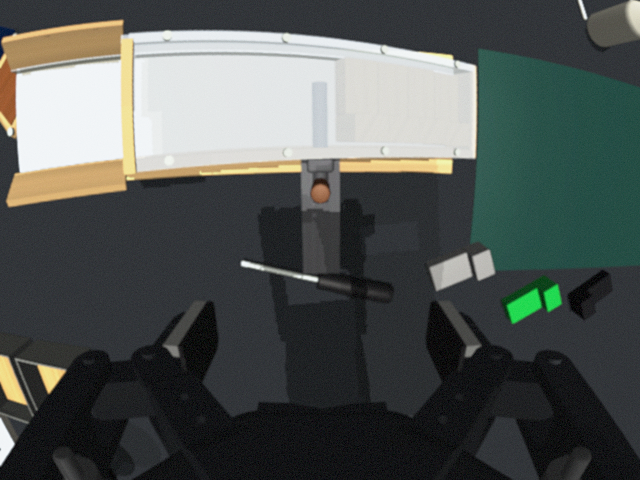

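All four feet sit at the end stop (335–475, 100), and the bolt rod crosses the chute behind them (320,110) with its knob home. The bystanders are undisturbed.

```bash
python3 -c "
from h import *
close_job()"
```

```text
the job is handed in; nothing more can be done
```

The job is done and handed in at about 44 s on the robot's clock.

- **Bolt freed:** I worked it from stop to stop, three strokes out and three in, and left it home. The measured stroke was about 64 mm.
- **Feet loaded:** All four beech feet were present. Each went through the profile plate with its heel on the near side, and a wrist picture showed all four in line at the bolt.
- **Feet released:** I drew the bolt fully to its stop, the feet ran down, and I pushed it home to its stop again.
- **Last checks:** The final wrist picture shows all four feet together at the end stop, with the rod across the chute behind them. The gripper is open and clear.
- **Bystanders:** The screwdriver looked undisturbed in that picture. The lamp cube and glue bottle show only at its edges, and I did not measure any of their positions again.
- **Disagreements:** The top and scene cameras differed by about 4 mm on the feet, so I used the average and corrected it from the wrist views. The mouth floor was a few millimetres higher than I had measured. The first two placings met it at up to about 46 N at the wrist, through the held foot, and I backed off before letting go.

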